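# Square up the road tiles and cover the tin

### The job

Put the toy road tiles away: first lay the loose tile flat on top of the untidy stack on the tin's base, then tap the stack from its sides until all five tiles' edges are flush all round, and let go. Then set the tall cover over the stack so that its rim sits fully down and level on the base; set it down, do not drop it, and leave the other toys and the key dish where they are.

Things in the scene. Friction and masses are not known exactly. Their poses are not given: they have to be found in the camera images.
- base: low aluminium base of the tile tin, fixed to the shelf top: square flange 90 x 90, 6 high, with a raised platform 60 x 60 on it, 4 higher (top 10 above the shelf top). Tiles are stacked on the platform; the cover's rim belongs on the flange around it. Origin at the centre of its underside; x and y parallel to its edges
- tile_a: grey hard-silicone road tile with painted lane marks, square 54 x 54, 7 thick, 30 g; origin at the centre of its underside, z up, x and y parallel to its edges; bottom tile of the untidy stack, lying on the platform (starts up to about 6 off centre each way and 4 degrees askew to the base)
- tile_b: grey hard-silicone road tile with painted lane marks, square 54 x 54, 7 thick, 30 g; origin at the centre of its underside, z up, x and y parallel to its edges; second tile of the stack (starts up to about 6 off centre each way and 4 degrees askew to the base)
- tile_c: grey hard-silicone road tile with painted lane marks, square 54 x 54, 7 thick, 30 g; origin at the centre of its underside, z up, x and y parallel to its edges; third tile of the stack (starts up to about 6 off centre each way and 4 degrees askew to the base)
- tile_d: grey hard-silicone road tile with painted lane marks, square 54 x 54, 7 thick, 30 g; origin at the centre of its underside, z up, x and y parallel to its edges; fourth, at first the top tile of the stack (starts up to about 6 off centre each way and 4 degrees askew to the base)
- tile_e: grey hard-silicone road tile with painted lane marks, square 54 x 54, 7 thick, 30 g; origin at the centre of its underside, z up, x and y parallel to its edges; the loose fifth tile, lying flat on the shelf top to one side
- cover: tall aluminium cover, standing rim down to one side: open-bottomed square box, 74 x 74 outside, 66 x 66 inside, 48 tall, 45 deep inside; on top a blue bar grip 40 long (x), 16 wide (y), 24 tall (48 to 72 above the rim). 160 g. Origin at the centre of its lower rim plane, x and y parallel to its walls. Fits over the platform with 3 to spare on each side, in any quarter turn
- racer: bystander: green die-cast toy racer, 76 x 34 x 28, origin under its centre, x along its length
- police_car: bystander: white plastic toy police car, 84 x 38 x 36, origin under its centre, x along its length
- petrol_pump: bystander: red plastic toy petrol pump, 44 x 52 x 78, origin under its centre
- cone: bystander: orange toy traffic cone, 34 x 34 x 45, origin under its centre
- traffic_light: bystander: toy traffic light on a round foot, 32 wide, 66 tall, origin under its centre
- key_dish: bystander: blue ceramic key dish, 110 diameter, 22 high, origin under its centre
There are look-alikes about, which are no part of the job. There is more than one size of the base; the job needs the smallest.

How it is judged:
On the way, in this order (a step that is already met when the one before it is completed fails the run):
1. the loose tile lies flat on top of the stack, let go of (within 20 mm of the fourth tile's centre) (horizontal distance between tile_e and tile_d below 0.02 m and z of tile_e in the frame of base between 0.036 and 0.04 m and angle between tile_e's own z axis and vertical below 0.05 rad and contact force between the fingers and tile_e below 0.05 N), for 0.2 s.
2. all five tiles are stacked in order with edges aligned: centres within 2.5 mm of the bottom tile's, edges parallel within 0.05 rad, not touched by the fingers (z of tile_a in the frame of base between 0.008 and 0.012 m and z of tile_b in the frame of base between 0.015 and 0.019 m and z of tile_c in the frame of base between 0.022 and 0.026 m and z of tile_d in the frame of base between 0.029 and 0.033 m and z of tile_e in the frame of base between 0.036 and 0.04 m and angle between each of tile_a, tile_b, tile_c, tile_d, tile_e's own z axis and vertical below 0.05 rad and horizontal distance between each of tile_b, tile_c, tile_d, tile_e and tile_a below 0.0025 m and (angle between the x axis of tile_b and the x axis of tile_a, either way round below 0.05 rad or angle between the x axis of tile_b and the y axis of tile_a, either way round below 0.05 rad) and (angle between the x axis of tile_c and the x axis of tile_a, either way round below 0.05 rad or angle between the x axis of tile_c and the y axis of tile_a, either way round below 0.05 rad) and (angle between the x axis of tile_d and the x axis of tile_a, either way round below 0.05 rad or angle between the x axis of tile_d and the y axis of tile_a, either way round below 0.05 rad) and (angle between the x axis of tile_e and the x axis of tile_a, either way round below 0.05 rad or angle between the x axis of tile_e and the y axis of tile_a, either way round below 0.05 rad) and contact force between the fingers and tile_a below 0.05 N and contact force between the fingers and tile_b below 0.05 N and contact force between the fingers and tile_c below 0.05 N and contact force between the fingers and tile_d below 0.05 N and contact force between the fingers and tile_e below 0.05 N), for 0.2 s.
At the end, for the whole second after the job is handed in: All five tiles lie flat on the platform, centres within 2.5 mm (level) of the bottom tile's, edges parallel within 0.05 rad; the cover is over them, rim on the flange (4.5 to 7.8 mm above the shelf top), centre within 6 mm of the base's, tilt under 0.03 rad; tiles and cover at rest (z of tile_a in the frame of base between 0.008 and 0.012 m and z of tile_b in the frame of base between 0.015 and 0.019 m and z of tile_c in the frame of base between 0.022 and 0.026 m and z of tile_d in the frame of base between 0.029 and 0.033 m and z of tile_e in the frame of base between 0.036 and 0.04 m and angle between each of tile_a, tile_b, tile_c, tile_d, tile_e's own z axis and vertical below 0.05 rad and horizontal distance between each of tile_b, tile_c, tile_d, tile_e and tile_a below 0.0025 m and (angle between the x axis of tile_b and the x axis of tile_a, either way round below 0.05 rad or angle between the x axis of tile_b and the y axis of tile_a, either way round below 0.05 rad) and (angle between the x axis of tile_c and the x axis of tile_a, either way round below 0.05 rad or angle between the x axis of tile_c and the y axis of tile_a, either way round below 0.05 rad) and (angle between the x axis of tile_d and the x axis of tile_a, either way round below 0.05 rad or angle between the x axis of tile_d and the y axis of tile_a, either way round below 0.05 rad) and (angle between the x axis of tile_e and the x axis of tile_a, either way round below 0.05 rad or angle between the x axis of tile_e and the y axis of tile_a, either way round below 0.05 rad) and z of cover in the frame of base between 0.0045 and 0.0078 m and horizontal distance between cover and base below 0.006 m and angle between cover's own z axis and vertical below 0.03 rad and linear speed of each of tile_a, tile_b, tile_c, tile_d, tile_e, cover below 0.02 m/s); the robot touches nothing.
It fails at once if a bystander moved by more than 30 mm (distance of any of racer, police_car, petrol_pump, cone, traffic_light, key_dish from where it was at the start of the episode above 0.03 m).
It fails at once if the cover dropped (moving faster than 0.6 m/s while not held) (linear speed of cover above 0.6 m/s and contact force between the fingers and cover below 0.05 N).
It also fails if it takes over 72 s, if anything falls off the work surface, if the arm or the gripper's body presses on something with over 40 N, if the wrist force passes 120 N, or if a joint passes its speed limit or range.

### The arm

A 6-joint arm with a two-finger parallel gripper is mounted at the origin on the work surface. World frame = base frame: x ahead of the robot, y to its left, z up, the work surface at z = 0. Lengths are in m, angles in rad, forces in N, time in s.
With the tool pointing down it reaches from about 0.225 to 0.875 m from the base axis. Payload 3.4 kg.
Tool frame: the origin (TCP) lies at the very end of the fingers, on their centre line; the grasp point (between the pads) lies 19 mm behind it; z points along the fingers, y is the direction in which the jaws open and shut (so a half turn about z gives the same grasp; the last joint's range is limited). The gripper opens to 85 mm and grips with 20 to 120 N. Pads are 22 mm wide; open, the fingers measure 114 mm over their backs; the gripper's body (76 mm by 85 mm) begins 54 mm behind the grasp point. The pads swing forward as they close: fully open they stand 13 mm farther back than shut.
Start: joints at [1.149, 0.276, 1.505, -0, 1.361, -0.121], TCP at [0.17, 0.549, 0.192] pointing down, gripper open.
Joint ranges: [-2.89, 2.89], [-0.75, 2.08], [0.22, 2.7], [-1.18, 4.32], [0.11, 2.71], [-2.7, 2.7]. Speed limits (rad/s): [2.57, 2.57, 3.14, 3.14, 3.14, 3.14].

### API

Orientations are given as a unit quaternion [w, x, y, z].
In Python, from rig import manip gives the robot as it stands. The module is installed in compiled form; this text tells all that it offers.
- The arm moves only by the tool carry_out, never from a script. Its argument "moves" is one flat list of numbers, 5 for each row, row after row: the opening in per cent of the stroke, from 0 (shut) to 100 (fully open), then the shift along the world's x, y, z in cm, then the turn about the world's z in rad. A call has exactly 10 rows; each row shifts and turns the commanded pose from where the row before left it; what a row does not reach is not made up. A row lasts 1/10 s, in which the tool goes at most 50 mm and 8.59 degrees, less where a joint would pass 70% of its speed; a pose out of reach is approached as far as the arm can. A call is refused whole if a number of a shift passes 5 or a number of a turn 0.15, either way. A call with a gripper value outside its range is refused whole. The fingers move at their own pace and stop on an object; "squeeze" is the grip in N (left out, the last holds). Time passes only in rows, so rows that do not move let the fingers close, or fill a call up. It gives the time, the measured TCP pose, the force and the opening at its end, in the units of the state.
- manip.get_state(): the state, without advancing time (a new reading comes with each control period).
- manip.get_image(name): name is "scene" or "top" or "wrist"; returns the picture (400x640x3 uint8, red, green, blue); there is no depth.
- manip.camera_info(name): a dict with "fov_y" (degrees; the focal length in pixels is half the picture's height over the tangent of half this angle, whatever the lens; pixels are square), "cx", "cy" (the principal point, pixels), "dist" ([k1, k2, p1, p2, k3] as OpenCV has them; the pictures are not rectified), "rvec" (rotation vector, rad) and "tvec" (3), from world to camera coordinates, as OpenCV has them; the wrist camera has in their place "hand_eye" (4x4, takes a point from camera to tool coordinates, whose origin is the TCP and whose axes are the flange's). Camera axes: x right, y down, z forward; pixel columns grow to the right and rows downward; lengths in m; the calibration is good to about 2 mm. A picture is of the moment at which its call begins: read the wrist's pose just before it. camera_info takes no time and is no camera call.
- manip.sign_off(): hands the job in, once; it reports no verdict.
The state is a dict: "clock": time; "qpos": joint angles; "qd": joint speeds; "effort": joint torques, N m; "position": TCP position; "ee_rot": TCP orientation; "contact_force": force on the tool from outside, world axes, zero at the start; "moment": the same for the moment, N m; "width": finger opening in m.
Only numpy, scipy, OpenCV 4.12 (cv2) and the standard library are available. Lean on these libraries where they do the work, as an engineer would, in place of code of your own. Each camera call takes 0.05 s, during which the arm holds its last target. There are 200 camera calls.

## Working session

There is one attempt and no reset: what is moved stays moved. The work goes in short steps, Python scripts to look and compute and a tool call to move; the robot and the scene stay as the last step left them, time stands still between calls to the robot, and variables do not carry over. Pictures are saved under pics/ and viewed, about 8 in all and at most 12, crops included, and the job is handed in when it is done.

Besides the shell and the picture viewer there is one more tool, called after "Call:" by a JSON object that holds its "op" and its "data". carry_out: Moves the arm, as the interface text tells. Its arguments: {"type":"object","properties":{"moves":{"type":"array","items":{"type":"number"}},"squeeze":{"type":"number"}},"required":["moves"]}

```bash
mkdir -p pics; python3 - <<'E'
from rig import manip
import cv2, numpy as np
for n in("top","scene"):
    cv2.imwrite(f"pics/{n}0.png",manip.get_image(n)[:,:,::-1])
    print(n,manip.camera_info(n))
print(manip.camera_info("wrist"));print(manip.get_state())
E
```

```text
top {'fov_y': 52.72113406195678, 'cx': 319.45616084680455, 'cy': 201.1485100965869, 'dist': array([0.00689342, 0.        , 0.        , 0.        , 0.        ]), 'rvec': array([ 2.10014619, -2.15997924,  0.1737029 ]), 'tvec': array([0.13639129, 0.57187012, 0.87970281])}
scene {'fov_y': 50.090185046872584, 'cx': 316.81067121751306, 'cy': 200.5809244904799, 'dist': array([-0.10064903,  0.        ,  0.        ,  0.        ,  0.        ]), 'rvec': array([ 1.65831   ,  1.91039748, -0.78082927]), 'tvec': array([-0.0111852 , -0.38408925,  1.4878893 ])}
{'fov_y': 59.671930179387395, 'cx': 318.0461288209596, 'cy': 200.56913841877042, 'dist': array([-0.06917232,  0.        ,  0.        ,  0.        ,  0.        ]), 'hand_eye': array([[-9.44491583e-04, -9.58593866e-01, -2.84775190e-01,
         7.13826843e-02],
       [ 9.99999539e-01, -9.54868332e-04, -1.02397338e-04,
        -5.79459476e-04],
       [-1.73765351e-04, -2.84775156e-01,  9.58594325e-01,
        -1.81647914e-01],
       [ 0.00000000e+00,  0.00000000e+00,  0.00000000e+00,
         1.00000000e+00]])}
{'clock': 0.1, 'qpos': array([ 1.14899291e+00,  2.76525915e-01,  1.50601039e+00, -4.30895909e-06,
        1.36069203e+00, -1.21017421e-01]), 'qd': array([-1.28098203e-03, -4.29634787e-03, -2.21482247e-03,  8.36367415e-05,
        1.96524957e-03, -1.42914101e-03]), 'effort': array([ 8.74170237e-04, -4.17696190e+01, -2.46406657e+01, -1.24442381e-04,
        6.02483691e-03, -7.24060044e-06]), 'position': array([0.170152  , 0.54868901, 0.19122805]), 'ee_rot': array([-2.17225792e-04,  1.49826208e-01,  9.88712010e-01, -7.88467729e-04]), 'contact_force': array([ 0.08447918, -0.06753478,  0.76817236]), 'moment': array([-0.00104029, -0.02288767, -0.05370657]), 'width': 0.08528941478582801}
```

View pics/top0.png

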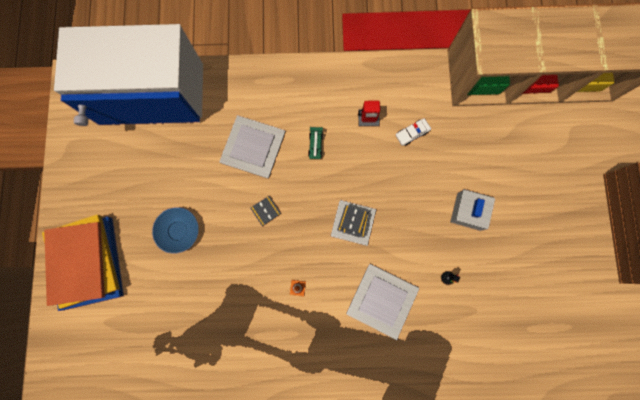

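View pics/scene0.png

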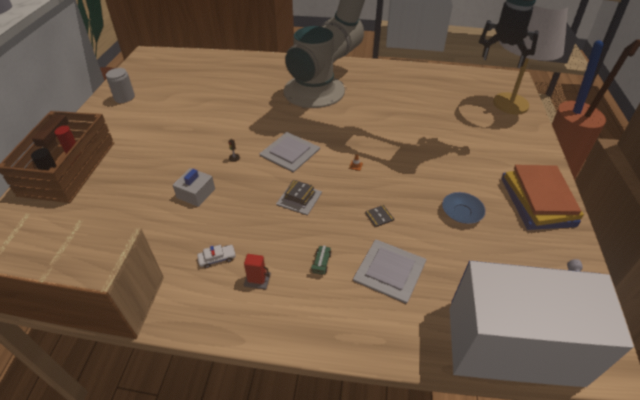

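The top view shows the loose tile at (265,210), the stack on the smallest base at (354,222) and the cover at (473,209). The bases at (253,147) and (384,301) are the larger look-alikes.

```bash
cat > h.py <<'E'
from rig import manip
import cv2, numpy as np
from scipy.spatial.transform import Rotation as R
def cam(n):
    i=manip.camera_info(n); f=200/np.tan(np.radians(i["fov_y"]/2))
    K=np.array([[f,0,i["cx"]],[0,f,i["cy"]],[0,0,1]])
    if n=="wrist":
        s=manip.get_state(); q=s["ee_rot"]; T=np.eye(4)
        T[:3,:3]=R.from_quat([q[1],q[2],q[3],q[0]]).as_matrix(); T[:3,3]=s["position"]
        C=T@i["hand_eye"]; Rc=C[:3,:3]; o=C[:3,3]
    else:
        Rc=cv2.Rodrigues(i["rvec"])[0].T; o=-Rc@i["tvec"]
    return K,i["dist"],Rc,o
def ray(c,uv,z):
    K,d,Rc,o=c
    p=cv2.undistortPoints(np.float64(uv).reshape(-1,1,2),K,d)[:,0]
    v=np.c_[p,np.ones(len(p))]@Rc.T
    return o+v*((z-o[2])/v[:,2])[:,None]
def proj(c,P):
    K,d,Rc,o=c
    return cv2.projectPoints(np.float64(P).reshape(-1,3),cv2.Rodrigues(Rc.T)[0],-Rc.T@o,K,d)[0][:,0]
def snap(n,path,roi=None,s=1):
    c=cam(n); im=manip.get_image(n)[:,:,::-1].copy()
    cv2.imwrite(path.replace(".png","_raw.png"),im)
    if roi: x0,y0,x1,y1=roi; cv2.imwrite(path,cv2.resize(im[y0:y1,x0:x1],None,fx=s,fy=s,interpolation=cv2.INTER_CUBIC))
    else: cv2.imwrite(path,im)
    return c,im
E
python3 - <<'E'
from h import *
c=cam("top"); im=cv2.imread("pics/top0.png")
print(c[3])
hsv=cv2.cvtColor(im,cv2.COLOR_BGR2HSV)
for nm,m,z,box in [("tile_e",(hsv[...,2]<110),.007,(240,185,290,235)),("stacktop",(hsv[...,2]<110),.038,(325,195,380,250)),("base",(hsv[...,1]<60),.006,(325,195,385,250)),("cover",(hsv[...,1]<60),.048,(445,180,505,240)),("grip",(hsv[...,0]>100)&(hsv[...,1]>130),.072,(445,180,505,240))]:
    x0,y0,x1,y1=box; k=np.zeros(m.shape,np.uint8);k[y0:y1,x0:x1]=m[y0:y1,x0:x1]*255
    cs=max(cv2.findContours(k,0,1)[0],key=cv2.contourArea)
    b=cv2.boxPoints(cv2.minAreaRect(cs)); P=ray(c,b,z)
    e=P[1]-P[0]; print(nm,b.mean(0).round(1),P.mean(0).round(4),"sides",np.linalg.norm(P[1]-P[0]).round(4),np.linalg.norm(P[2]-P[1]).round(4),"ang",np.degrees(np.arctan2(e[1],e[0])).round(1))
for nm,uv in [("racer",(316,143)),("police",(413,132)),("pump",(370,113)),("cone",(298,287)),("light",(450,277)),("dish",(176,230))]: print(nm,ray(c,[uv],.02).round(3))
E
```

```text
[0.41918002 0.11661763 0.96447057]
tile_e [265.2 210.5] [0.5637 0.2513 0.007 ] sides 0.0378 0.053 ang -57.1
stacktop [356.6 220.7] [0.5293 0.0359 0.038 ] sides 0.0672 0.0592 ang -20.4
base [353.1 222.5] [0.5291 0.0416 0.006 ] sides 0.0889 0.0895 ang -15.9
cover [472.9 209.6] [ 0.5463 -0.2296  0.048 ] sides 0.0827 0.0843 ang -18.4
grip [477.9 207.5] [ 0.5471 -0.2323  0.072 ] sides 0.0399 0.0183 ang -17.3
racer [[0.724 0.125 0.02 ]]
police [[ 0.745 -0.112  0.02 ]]
pump [[ 0.797 -0.01   0.02 ]]
cone [[0.382 0.175 0.02 ]]
light [[ 0.396 -0.174  0.02 ]]
dish [[0.521 0.459 0.02 ]]
```

Call:
{"op": "carry_out", "data": {"moves": [100, 3.9, -3, -0.4, -0.07, 100, 3.9, -3, -0.4, -0.07, 100, 3.9, -3, -0.4, -0.07, 100, 3.9, -3, -0.4, -0.07, 100, 3.9, -3, -0.4, -0.07, 100, 3.9, -3, -0.4, -0.07, 100, 3.9, -3, -0.4, -0.07, 100, 3.9, -3, -0.4, -0.07, 100, 3.9, -3, -0.4, -0.07, 100, 3.9, -3, -0.4, -0.07], "squeeze": 30}}

```text
clock: 1.1
position: [0.5615, 0.2476, 0.1515]
ee_rot: [-0.0, 0.481, 0.877, -0.0]
contact_force: [-0.4, 1.0, -0.3]
width: 0.0855
```

```bash
python3 - <<'E'
from h import *
c,im=snap("wrist","pics/w1.png")
print(manip.get_state()["position"],manip.get_state()["ee_rot"],c[3])
print(proj(c,[[.5637,.2513,.007]]))
E
```

```text
[0.56899194 0.24183302 0.15034653] [ 0.00402492  0.48373509  0.87520466 -0.00097741] [0.52357598 0.30787296 0.33314693]
[[321.89172095 172.97361277]]
```

View pics/w1.png

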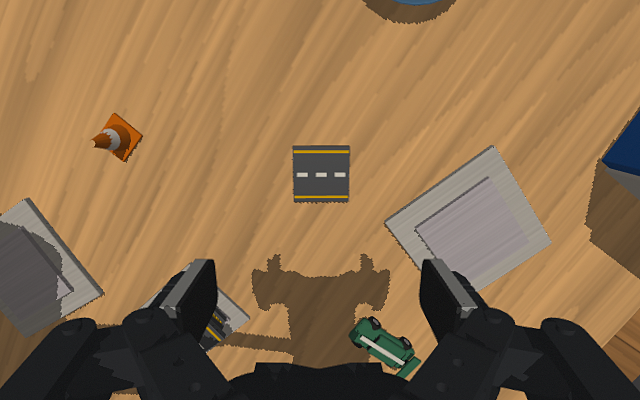

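The loose tile is square to the jaws at (321,174), with the cone at upper left and the racer at lower right, both clear of the fingers.

```bash
python3 - <<'E'
from h import *
c,im=snap("wrist","pics/w2.png")
s=manip.get_state(); q=s["ee_rot"]; y=R.from_quat([q[1],q[2],q[3],q[0]]).as_matrix()[:,1]
print(s["position"],"jaw",np.degrees(np.arctan2(y[1],y[0])))
hsv=cv2.cvtColor(im,cv2.COLOR_BGR2HSV)
m=((hsv[...,1]<70)&(hsv[...,2]<120)).astype(np.uint8); k=np.zeros_like(m);k[120:230,270:370]=m[120:230,270:370]
k=cv2.morphologyEx(k,3,np.ones((9,9)))
cs=max(cv2.findContours(k,0,1)[0],key=cv2.contourArea)
for z in(.007,):
    P=ray(c,cs[:,0],z)[:,:2]
    r=cv2.minAreaRect(np.float32(P*1000)); print(r)
E
```

```text
[0.5651802  0.24464976 0.15043334] jaw 32.27992245789916
((563.2017822265625, 249.98988342285156), (53.78496551513672, 53.598365783691406), 32.099544525146484)
```

Call:
{"op": "carry_out", "data": {"moves": [100, 0.3, 0.1, -1, 0, 100, 0, 0, -2, 0, 100, 0, 0, -2, 0, 100, 0, 0, -2, 0, 100, 0, 0, -1.5, 0, 100, 0, 0, -0.5, 0, 100, 0, 0, 0, 0, 100, 0, 0, 0, 0, 85, 0, 0, 0, 0, 85, 0, 0, 0, 0]}}

```text
clock: 2.2
position: [0.5639, 0.2505, 0.0629]
ee_rot: [0.001, 0.48, 0.877, 0.001]
contact_force: [-0.1, 0.8, -0.5]
width: 0.0724
```

```bash
cat > m.py <<'E'
from h import *
import sys
c,im=snap("wrist",sys.argv[1])
s=manip.get_state(); q=s["ee_rot"]; y=R.from_quat([q[1],q[2],q[3],q[0]]).as_matrix()[:,1]
print(s["clock"],s["position"].round(4),"jaw",np.degrees(np.arctan2(y[1],y[0])),s["contact_force"].round(2),s["width"])
E
cat > m3.py <<'E'
from m import *
hsv=cv2.cvtColor(im,cv2.COLOR_BGR2HSV)
p=proj(c,[[.563,.25,.007]])[0].astype(int);print(p)
m=((hsv[...,1]<70)&(hsv[...,2]<120)).astype(np.uint8); k=np.zeros_like(m);sl=(slice(p[1]-65,p[1]+65),slice(p[0]-65,p[0]+65));k[sl]=m[sl]
k=cv2.morphologyEx(k,3,np.ones((13,13)))
cs=max(cv2.findContours(k,0,1)[0],key=cv2.contourArea)
print(cv2.minAreaRect(np.float32(ray(c,cs[:,0],.007)[:,:2]*1000)))
E
python3 m3.py pics/w3.png
```

```text
2.25 [0.5638 0.2504 0.0628] jaw 32.662448873758954 [0.32 0.02 0.61] 0.07283560123950257
[316 201]
((563.2117309570312, 249.93777465820312), (53.692935943603516, 54.26435470581055), 32.57044982910156)
```

View pics/w3.png

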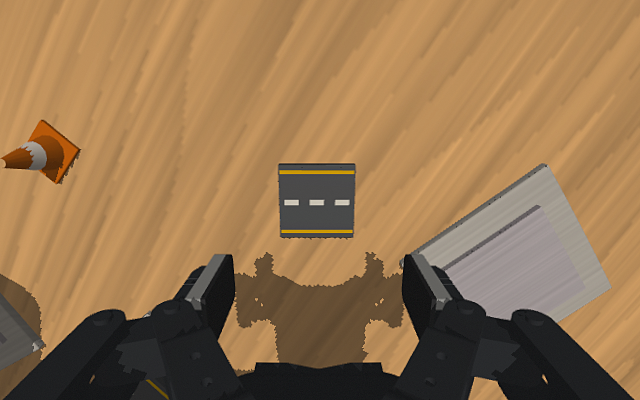

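The tile is centred at (316,201), between and clear of both fingertips (about (233,255) and (405,255)); the numbers agree with the TCP within 1 mm.

```bash
python3 - <<'E'
from h import *
i=manip.camera_info("wrist");K,d,_,_=cam("wrist");H=i["hand_eye"]
for uv,y in [((233,254),-.0364),((404,254),.0364),((233,299),-.0364)]:
    p=cv2.undistortPoints(np.float64([[uv]]),K,d)[0,0]; v=H[:3,:3]@[p[0],p[1],1]; t=(y-H[1,3])/v[1]
    print(uv,(H[:3,3]+t*v).round(4))
E
```

```text
(233, 254) [ 0.0068 -0.0364 -0.0451]
(404, 254) [ 0.0081  0.0364 -0.0481]
(233, 299) [-0.0116 -0.0364 -0.0513]
```

Call:
{"op": "carry_out", "data": {"moves": [80, 0, 0, -2, 0, 80, 0, 0, -2, 0, 80, 0, 0, -1.4, 0, 80, 0, 0, -0.6, 0, 80, 0, 0, -0.4, 0, 80, 0, 0, 0, 0, 80, 0, 0, 0, 0, 50, 0, 0, 0, 0, 50, 0, 0, 0, 0, 50, 0, 0, 0, 0], "squeeze": 30}}

```text
clock: 3.25
position: [0.5636, 0.2503, -0.0016]
ee_rot: [0.0, 0.48, 0.877, 0.0]
contact_force: [0.6, 0.2, 0.3]
width: 0.0423
```

Call:
{"op": "carry_out", "data": {"moves": [80, 0, 0, 0, 0, 80, 0, 0, 0, 0, 80, 0, 0, 0, 0, 80, 0, 0, -0.3, 0, 80, 0, 0, -0.1, 0, 55, 0, 0, 0, 0, 55, 0, 0, 0, 0, 55, 0, 0, 0, 0, 55, 0, 0, 0, 0, 55, 0, 0, 0, 0]}}

```text
clock: 4.25
position: [0.5634, 0.2502, -0.0059]
ee_rot: [0.0, 0.48, 0.877, 0.0]
contact_force: [-0.5, 0.2, 0.2]
width: 0.0467
```

```bash
python3 m3.py pics/w4.png
```

```text
4.3 [ 0.5634  0.2502 -0.0059] jaw 32.65611938859954 [-0.4   0.38  0.13] 0.04693545705467401
[316 239]
((565.2894897460938, 245.02340698242188), (72.01254272460938, 66.21431732177734), 32.614097595214844)
```

View pics/w4.png

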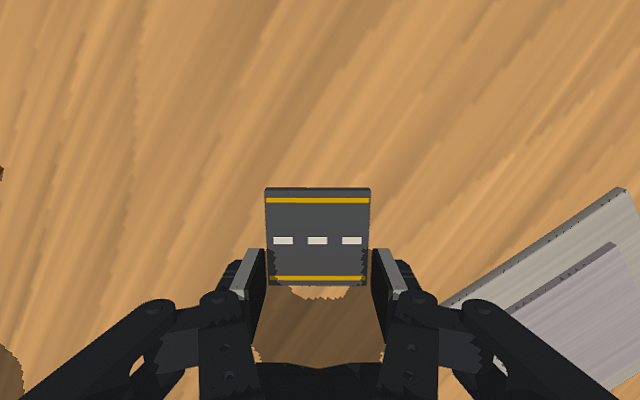

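```bash
python3 - <<'E'
import cv2,numpy as np
a=cv2.imread("pics/w4_raw.png")[180:330,220:420]
a=cv2.convertScaleAbs(a,alpha=2.2,beta=25)
cv2.imwrite("pics/w4z.png",cv2.resize(a,None,fx=4,fy=4,interpolation=cv2.INTER_NEAREST))
E
```

```text
(no output)
```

View pics/w4z.png

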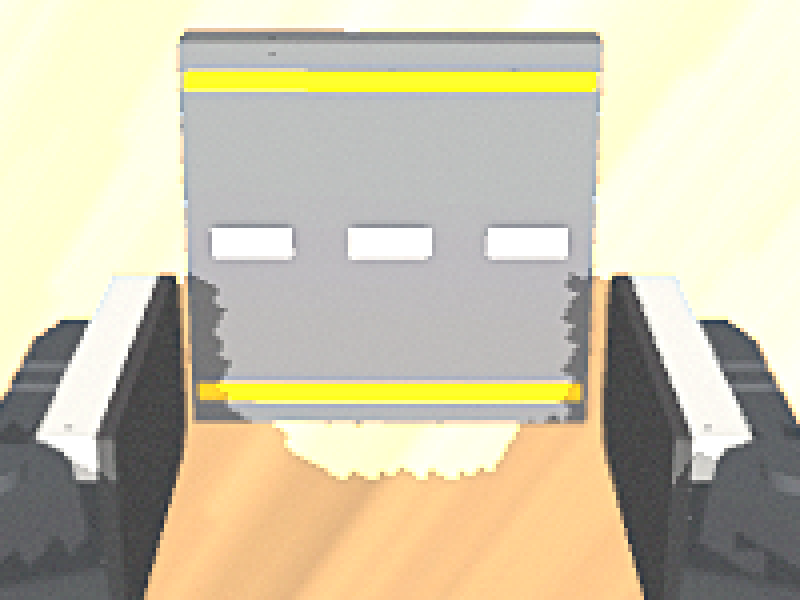

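The zoom shows the pads hanging either side of the tile without touching it, so the fingertips are still above it. I'll check their height from the scene camera.

```bash
python3 - <<'E'
from h import *
c,im=snap("scene","pics/s1.png")
s=manip.get_state(); q=s["ee_rot"]; M=R.from_quat([q[1],q[2],q[3],q[0]]).as_matrix(); p=s["position"]
S=6; p0=proj(c,[p])[0]; x0,y0=int(p0[0])-60,int(p0[1])-60
a=cv2.resize(im[y0:y0+90,x0:x0+120],None,fx=S,fy=S,interpolation=cv2.INTER_CUBIC)
for y in(-.0235,.0235):
  for k,z in enumerate((0,-.01,-.02,-.03,-.04)):
    u=(proj(c,[p+M@np.array([0,y,z])])[0]-[x0,y0]+.5)*S
    cv2.circle(a,tuple(int(t) for t in u),3,[(0,0,255),(0,255,0),(255,255,0),(255,0,255),(0,255,255)][k],-1)
cv2.imwrite("pics/s1z.png",a)
E
```

```text
(no output)
```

View pics/s1z.png

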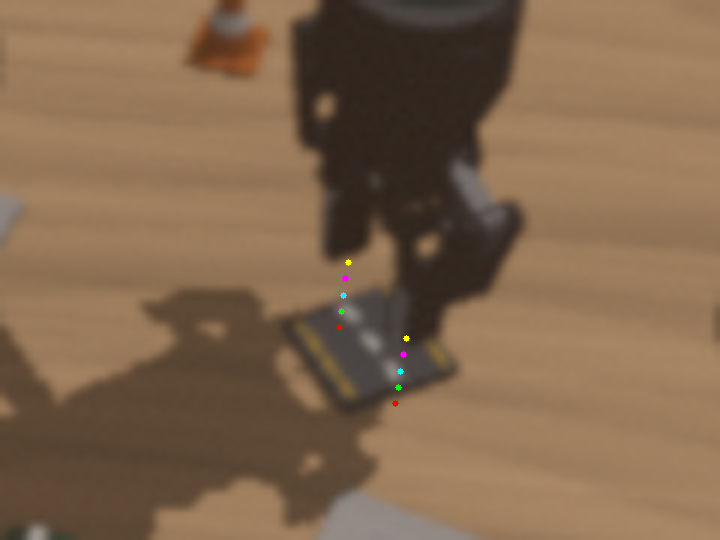

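The scene view puts the fingertips about 40 mm above the reported TCP (the yellow marks at (348,262) and (406,338)). That agrees with my wrist estimate of 41–48 mm, so I'll go about 30 mm lower in small steps and check force and image.

Call:
{"op": "carry_out", "data": {"moves": [85, 0, 0, 0, 0, 85, 0, 0, 0, 0, 85, 0, 0, -0.5, 0, 85, 0, 0, -0.5, 0, 85, 0, 0, -0.5, 0, 85, 0, 0, -0.5, 0, 85, 0, 0, -0.4, 0, 85, 0, 0, -0.2, 0, 85, 0, 0, 0, 0, 85, 0, 0, 0, 0]}}

```text
clock: 5.35
position: [0.5635, 0.2503, -0.0319]
ee_rot: [0.0, 0.48, 0.877, 0.0]
contact_force: [0.3, 0.7, -0.6]
width: 0.0726
```

```bash
python3 m.py pics/w5.png; python3 - <<'E'
import cv2
a=cv2.imread("pics/w5_raw.png")[180:330,200:440]
a=cv2.convertScaleAbs(a,alpha=2.2,beta=25)
cv2.imwrite("pics/w5z.png",cv2.resize(a,None,fx=3,fy=3,interpolation=cv2.INTER_NEAREST))
E
```

```text
5.4 [ 0.5636  0.2503 -0.0318] jaw 32.660589576078735 [-0.15 -0.15  0.3 ] 0.07235291324074684
```

View pics/w5z.png

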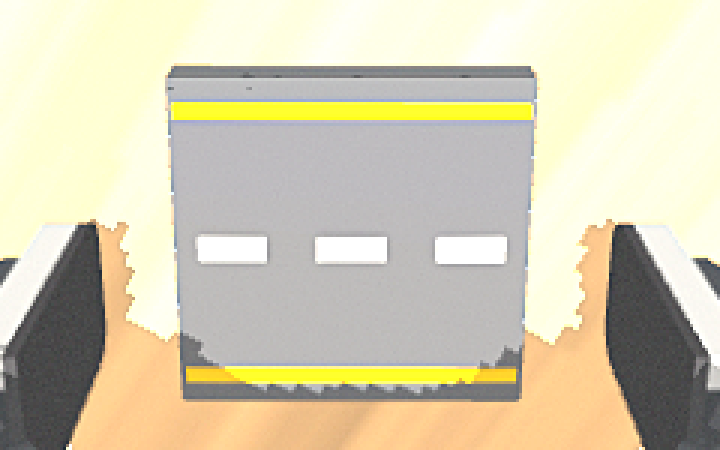

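Call:
{"op": "carry_out", "data": {"moves": [80, 0, 0, -0.3, 0, 80, 0, 0, -0.2, 0, 80, 0, 0, -0.2, 0, 80, 0, 0, 0, 0, 50, 0, 0, 0, 0, 50, 0, 0, 0, 0, 50, 0, 0, 0, 0, 50, 0, 0, 0, 0, 50, 0, 0, 0, 0, 50, 0, 0, 0, 0]}}

```text
clock: 6.4
position: [0.5636, 0.2503, -0.0387]
ee_rot: [0.0, 0.48, 0.877, 0.0]
contact_force: [-0.1, -0.9, 3.0]
width: 0.0526
```

Call:
{"op": "carry_out", "data": {"moves": [50, 0, 0, 0.3, 0, 50, 0, 0, 0.7, 0, 50, 0, 0, 1, 0, 50, 0, 0, 1.5, 0, 50, 0, 0, 1.5, 0, 50, 0, 0, 1.5, 0, 50, 0, 0, 1, 0, 50, 0, 0, 0.5, 0, 50, 0, 0, 0, 0, 50, 0, 0, 0, 0]}}

```text
clock: 7.4
position: [0.5629, 0.2501, 0.0407]
ee_rot: [-0.0, 0.48, 0.877, -0.0]
contact_force: [0.4, 1.3, -0.6]
width: 0.0525
```

```bash
python3 m.py pics/w6.png
```

```text
7.45 [0.5628 0.25   0.0404] jaw 32.6570289303931 [-1.17  0.27  0.84] 0.05304204615633648
```

View pics/w6.png

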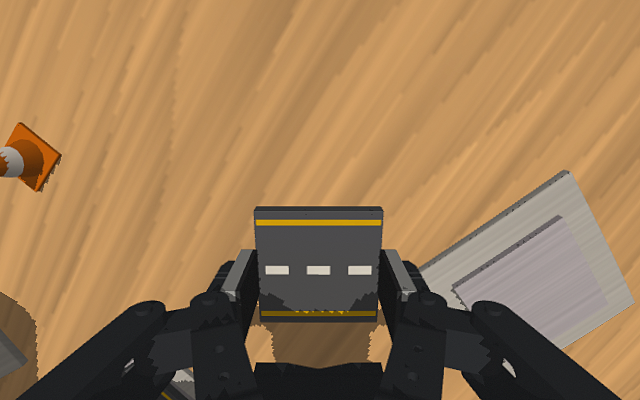

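Call:
{"op": "carry_out", "data": {"moves": [50, -0.4, -2, 0.3, 0.09, 50, -0.4, -3, 0.3, 0.09, 50, -0.4, -3, 0, 0.09, 50, -0.4, -3, 0, 0.09, 50, -0.4, -3, 0, 0.09, 50, -0.4, -3, 0, 0.09, 50, -0.4, -2.5, 0, 0.09, 50, -0.4, -1.5, 0, 0.09, 50, -0.2, 0, 0, 0, 50, 0, 0, 0, 0]}}

```text
clock: 8.45
position: [0.5288, 0.0405, 0.0466]
ee_rot: [-0.001, 0.141, 0.99, 0.0]
contact_force: [0.0, 0.0, -0.1]
width: 0.0523
```

```bash
python3 m.py pics/w7.png
```

```text
8.5 [0.5292 0.0409 0.0467] jaw 73.81673836876676 [ 1.41  0.78 -0.6 ] 0.05288478918482979
```

View pics/w7.png

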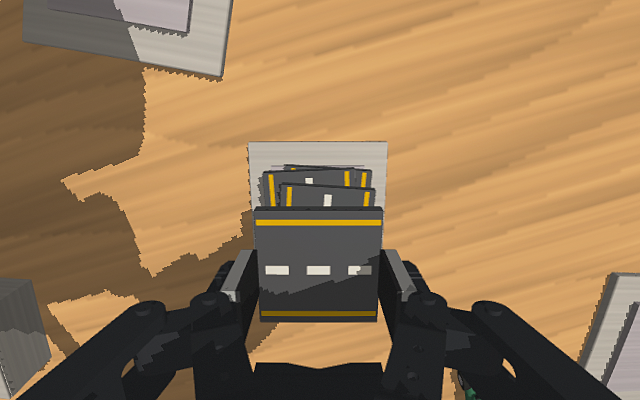

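The tile is held level above the stack. The base's far edge runs from (248,142) to (387,142), so the jaws are square to the base and centred on it. I'll check this numerically.

```bash
python3 - <<'E'
from h import *
c=cam("wrist"); P=ray(c,[(248,142),(387,142),(283,183),(376,190)],.006); Q=ray(c,[(283,183),(376,190)],.038)
print(P[:2].round(4),np.linalg.norm(P[1]-P[0]),np.degrees(np.arctan2(*(P[0]-P[1])[[1,0]])))
e=(P[1]-P[0])[:2];e/=np.linalg.norm(e); n=np.array([e[1],-e[0]])
m=P[:2,:2].mean(0)
for s in(1,-1): print("centre",m+s*.045*n)
print(Q.round(4),np.linalg.norm(Q[1]-Q[0]), "d centre",[Q[:,:2].mean(0)+s*.027*n for s in(1,-1)])
E
```

```text
[[0.474  0.0099 0.006 ]
 [0.4988 0.0948 0.006 ]] 0.08846990968684193 -106.24422717176101
centre [0.52961431 0.03974473]
centre [0.44320729 0.06492064]
[[0.4993 0.0284 0.038 ]
 [0.5179 0.0776 0.038 ]] 0.05260972294293622 d centre [array([0.53454995, 0.04546494]), array([0.48270573, 0.06057049])]
```

Call:
{"op": "carry_out", "data": {"moves": [50, 0, 0, -1, 0, 50, 0, 0, -1.5, 0, 50, 0, 0, -1.2, 0, 50, 0, 0, -0.5, 0, 50, 0, 0, -0.3, 0, 50, 0, 0, -0.2, 0, 50, 0, 0, 0, 0, 50, 0, 0, 0, 0, 80, 0, 0, 0, 0, 80, 0, 0, 0, 0]}}

```text
clock: 9.5
position: [0.5297, 0.0401, 0.0004]
ee_rot: [0.0, 0.14, 0.99, 0.0]
contact_force: [0.4, 0.4, -0.8]
width: 0.0683
```

Call:
{"op": "carry_out", "data": {"moves": [100, 0, 0, 0, 0, 100, 0, 0, 0, 0, 100, 0, 0, 0, 0, 100, 0, 0, -0.4, 0, 100, 0, 0, -0.6, 0, 100, 0, 0, -0.6, 0, 100, 0, 0, -0.6, 0, 100, 0, 0, -0.5, 0, 100, 0, 0, -0.3, 0, 100, 0, 0, 0, 0]}}

```text
clock: 10.5
position: [0.529, 0.0402, -0.0306]
ee_rot: [-0.001, 0.14, 0.99, 0.0]
contact_force: [-0.5, 0.1, 0.1]
width: 0.0851
```

Call:
{"op": "carry_out", "data": {"moves": [92, 0, 0, 0, 0, 85, 0, 0, 0, 0, 80, 0, 0, 0, 0, 75, 0, 0, 0, 0, 71, 0, 0, 0, 0, 68, 0, 0, 0, 0, 65, 0, 0, 0, 0, 62, 0, 0, 0, 0, 55, 0, 0, 0, 0, 55, 0, 0, 0, 0], "squeeze": 30}}

```text
clock: 11.5
position: [0.5304, 0.0408, -0.0291]
ee_rot: [0.001, 0.14, 0.99, 0.001]
contact_force: [0.1, 3.8, 6.4]
width: 0.0533
```

Call:
{"op": "carry_out", "data": {"moves": [70, 0, 0, 0.1, 0, 90, 0, 0, 0, 0, 100, 0, 0, 0, 0, 100, 0, 0, 0, 0, 100, 0, 0, 0.5, 0, 100, 0, 0, 1.5, 0, 100, 0, 0, 2, 0, 100, 0, 0, 2, 0, 100, 0, 0, 0.5, 0, 100, 0, 0, 0, 0]}}

```text
clock: 12.5
position: [0.5301, 0.0401, 0.0368]
ee_rot: [0.001, 0.14, 0.99, 0.0]
contact_force: [-0.9, 0.1, 0.8]
width: 0.0853
```

```bash
python3 m.py pics/w8.png; python3 -c "
from h import *
print(manip.get_state()['qpos'].round(3))"
```

```text
12.55 [0.5292 0.0402 0.036 ] jaw 73.90964865092457 [-0.28 -0.59  0.57] 0.08519263946650746
[-0.055  0.347  1.829  0.     0.966 -1.345]
```

View pics/w8.png

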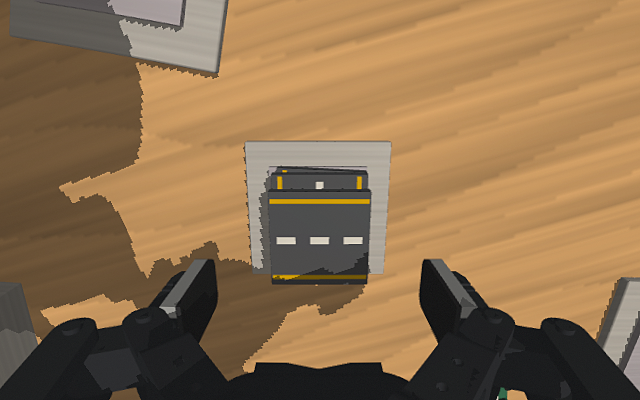

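The first squeeze worked: the side edges at columns 270 and 370 line up, and the top tile is at (320,235). What remains is an offset along the other axis. I'll turn -90° and squeeze that way.

Call:
{"op": "carry_out", "data": {"moves": [100, 0, 0, 0, -0.15, 100, 0, 0, 0, -0.15, 100, 0, 0, 0, -0.15, 100, 0, 0, 0, -0.15, 100, 0, 0, 0, -0.15, 100, 0, 0, -0.3, -0.15, 100, 0, 0, -0.4, -0.15, 100, 0, 0, -0.4, -0.15, 100, 0, 0, -0.4, -0.15, 100, 0, 0, -0.4, -0.15]}}

```text
clock: 13.55
position: [0.5282, 0.0402, 0.0154]
ee_rot: [-0.001, 0.779, 0.627, -0.001]
contact_force: [0.3, 0.3, -0.2]
width: 0.0852
```

Call:
{"op": "carry_out", "data": {"moves": [100, 0, 0, 0, -0.07, 100, 0, 0, 0, 0, 100, 0, 0, 0, 0, 100, 0, 0, -0.5, 0, 100, 0, 0, -0.8, 0, 100, 0, 0, -0.8, 0, 100, 0, 0, -0.8, 0, 100, 0, 0, -0.8, 0, 100, 0, 0, -0.6, 0, 100, 0, 0, -0.2, 0]}}

```text
clock: 14.55
position: [0.5288, 0.0402, -0.0289]
ee_rot: [-0.0, 0.799, 0.602, -0.001]
contact_force: [-0.3, 0.3, 0.4]
width: 0.0853
```

Call:
{"op": "carry_out", "data": {"moves": [92, 0, 0, 0, 0, 85, 0, 0, 0, 0, 80, 0, 0, 0, 0, 75, 0, 0, 0, 0, 71, 0, 0, 0, 0, 68, 0, 0, 0, 0, 65, 0, 0, 0, 0, 62, 0, 0, 0, 0, 55, 0, 0, 0, 0, 55, 0, 0, 0, 0], "squeeze": 40}}

```text
clock: 15.55
position: [0.5281, 0.0406, -0.0263]
ee_rot: [-0.001, 0.799, 0.601, -0.001]
contact_force: [-5.0, 1.3, 15.0]
width: 0.0533
```

Call:
{"op": "carry_out", "data": {"moves": [55, 0, 0, 0.1, 0, 75, 0, 0, 0, 0, 90, 0, 0, 0, 0, 100, 0, 0, 0, 0, 100, 0, 0, 0.5, 0, 100, 0, 0, 1.5, 0, 100, 0, 0, 2, 0, 100, 0, 0, 2, 0, 100, 0, 0, 0.5, 0, 100, 0, 0, 0, 0]}}

```text
clock: 16.55
position: [0.5302, 0.0402, 0.0388]
ee_rot: [0.001, 0.799, 0.602, 0.001]
contact_force: [0.9, 0.6, 0.2]
width: 0.0854
```

```bash
python3 m.py pics/w9.png; python3 - <<'E'
import cv2
a=cv2.imread("pics/w9_raw.png")[110:310,210:430]
a=cv2.convertScaleAbs(a,alpha=1.8,beta=15)
cv2.imwrite("pics/w9z.png",cv2.resize(a,None,fx=3,fy=3,interpolation=cv2.INTER_NEAREST))
E
```

```text
16.6 [0.5293 0.0402 0.0379] jaw -16.043028590821404 [-0.26 -0.33  0.07] 0.08542581527579442
```

View pics/w9z.png

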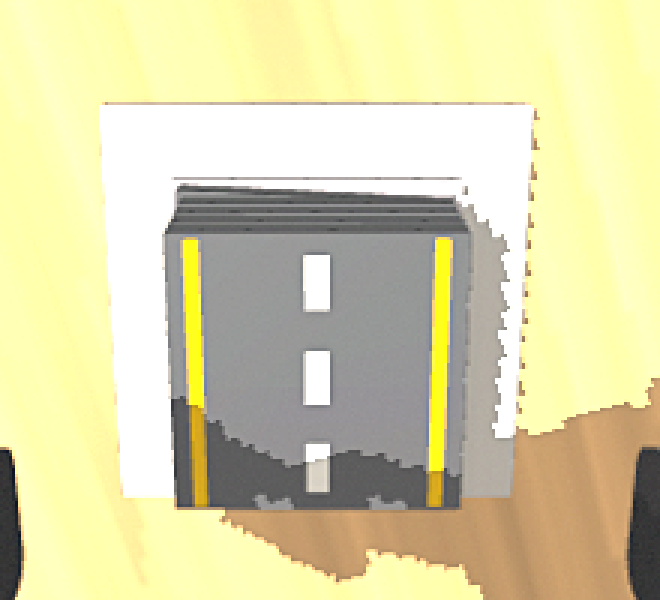

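The stack is now flush except for the lowest layer, whose far edge slopes from (178,186) to (455,198) in the crop, roughly 2°. I'll quantify that before another tap. I've used my 12 views, so from here on I'll rely on numbers only.

```bash
python3 - <<'E'
from h import *
c=cam("wrist"); s=manip.get_state()
q=s["ee_rot"]; M=R.from_quat([q[1],q[2],q[3],q[0]]).as_matrix(); 
o=np.array([.5293,.0400])
def loc(P): return ((P[:,:2]-o)@M[:2,:2])*1000   # tool x,y mm about base centre
f=lambda x,y:(210+x/3,110+y/3)
for nm,z,pts in [("a bottom far",.010,[(178,186),(455,198)]),("e top far",.045,[(165,233),(468,233)]),("e top near",.045,[(175,509),(461,509)]),("base far",.006,[(101,103),(533,103)]),("platform far",.010,[(172,179),(462,179)]),("base near",.006,[(121,497),(512,497)])]:
    P=ray(c,[f(*p) for p in pts],z); L=loc(P); print(nm,L.round(1).tolist(),"len",np.linalg.norm(P[1]-P[0])*1000)
# far dark edge profile by column
im=cv2.imread("pics/w9_raw.png"); g=cv2.cvtColor(im,cv2.COLOR_BGR2GRAY).astype(int)
for u in range(268,368,8): print(u,g[166:194,u].tolist())
E
```

```text
a bottom far [[28.1, -28.9], [25.6, 27.8]] len 56.73835549684936
e top far [[27.2, -26.5], [27.2, 25.7]] len 52.24291386953911
e top near [[-26.2, -27.1], [-26.2, 26.6]] len 53.6529170364541
base far [[44.6, -44.6], [44.5, 43.6]] len 88.18792728382184
platform far [[29.6, -30.1], [29.5, 29.1]] len 59.14911198395713
base near [[-45.1, -45.6], [-45.2, 43.9]] len 89.48809863948009
268 [169, 173, 149, 85, 141, 172, 150, 118, 102, 102, 102, 101, 104, 95, 61, 51, 37, 29, 58, 46, 45, 50, 79, 80, 78, 76, 76, 77]
276 [174, 178, 155, 89, 151, 129, 50, 32, 81, 67, 45, 39, 72, 47, 44, 63, 47, 45, 59, 47, 40, 50, 78, 75, 87, 85, 84, 80]
284 [169, 171, 180, 90, 145, 181, 61, 35, 79, 67, 46, 40, 73, 46, 43, 62, 44, 45, 61, 46, 44, 51, 80, 79, 78, 78, 78, 78]
292 [166, 168, 177, 86, 142, 175, 81, 39, 50, 67, 46, 40, 71, 47, 45, 72, 47, 45, 60, 47, 33, 52, 81, 79, 77, 77, 78, 76]
300 [169, 170, 178, 87, 144, 170, 146, 49, 36, 70, 47, 39, 73, 47, 37, 71, 48, 45, 61, 45, 44, 51, 81, 80, 77, 76, 76, 77]
308 [170, 173, 180, 88, 144, 169, 181, 68, 38, 52, 46, 41, 73, 47, 43, 72, 46, 44, 62, 47, 46, 51, 80
[... 203 characters left out ...]
2, 73, 47, 44, 72, 48, 38, 61, 47, 43, 52, 79, 79, 77, 77, 77, 77]
332 [162, 164, 171, 88, 141, 162, 163, 173, 79, 39, 44, 32, 72, 47, 44, 73, 47, 45, 52, 46, 45, 52, 79, 78, 77, 77, 77, 76]
340 [167, 170, 177, 87, 139, 160, 159, 164, 141, 50, 42, 40, 72, 47, 33, 73, 47, 48, 53, 47, 44, 54, 79, 77, 76, 77, 77, 75]
348 [170, 171, 180, 67, 141, 164, 162, 162, 176, 55, 39, 40, 72, 46, 44, 73, 47, 47, 53, 48, 38, 55, 78, 77, 76, 76, 76, 76]
356 [168, 168, 176, 87, 136, 159, 156, 158, 166, 109, 46, 39, 71, 46, 45, 73, 45, 48, 53, 45, 44, 53, 71, 117, 163, 161, 159, 158]
364 [160, 161, 163, 147, 155, 169, 118, 114, 97, 146, 148, 153, 147, 91, 90, 85, 83, 56, 56, 44, 43, 55, 78, 77, 76, 76, 76, 75]
```

Only the bottom tile is skewed, by about 2.6°; the pads ended just above it, pushed up as they swung while closing. I'll go down pre-closed and slightly deeper, then squeeze again.

Call:
{"op": "carry_out", "data": {"moves": [73, 0, 0, 0, 0, 73, 0, 0, 0, 0, 73, 0, 0, -1.5, 0, 73, 0, 0, -1.5, 0, 73, 0, 0, -1.5, 0, 73, 0, 0, -1, 0, 73, 0, 0, -0.7, 0, 73, 0, 0, -0.5, 0, 73, 0, 0, -0.3, 0, 73, 0, 0, 0, 0]}}

```text
clock: 17.6
position: [0.5293, 0.0402, -0.0321]
ee_rot: [-0.0, 0.799, 0.602, -0.0]
contact_force: [0.1, -0.2, -0.5]
width: 0.0625
```

Call:
{"op": "carry_out", "data": {"moves": [70, 0, 0, -0.1, 0, 68, 0, 0, -0.1, 0, 66, 0, 0, 0, 0, 64, 0, 0, 0, 0, 55, 0, 0, 0, 0, 55, 0, 0, 0, 0, 55, 0, 0, 0, 0, 55, 0, 0, 0, 0, 55, 0, 0, 0, 0, 55, 0, 0, 0, 0], "squeeze": 30}}

```text
clock: 18.6
position: [0.5292, 0.0403, -0.033]
ee_rot: [0.0, 0.799, 0.602, 0.0]
contact_force: [-3.0, 0.2, 7.4]
width: 0.0539
```

Now open just a little (to avoid the big swing), lift out and measure the bottom edge again.

Call:
{"op": "carry_out", "data": {"moves": [65, 0, 0, 0, 0, 73, 0, 0, 0, 0, 80, 0, 0, 0, 0, 80, 0, 0, 0.5, 0, 80, 0, 0, 1.5, 0, 80, 0, 0, 2, 0, 80, 0, 0, 2, 0, 80, 0, 0, 1, 0, 100, 0, 0, 0.2, 0, 100, 0, 0, 0, 0]}}

```text
clock: 19.6
position: [0.5293, 0.0402, 0.0379]
ee_rot: [0.0, 0.799, 0.602, 0.0]
contact_force: [-0.1, -0.3, 0.9]
width: 0.0857
```

```bash
cat > e.py <<'E'
from m import *
q=s["ee_rot"]; M=R.from_quat([q[1],q[2],q[3],q[0]]).as_matrix(); o=np.array([.5293,.0400])
g=cv2.cvtColor(im,cv2.COLOR_BGR2GRAY).astype(float)
def px(x,y,z): return proj(c,[np.r_[o+M[:2,:2]@[x,y],z]])[0]
# profile along tool x (far side) at several tool-y: gray along image column, find dark starts
for y in (-.022,-.011,0,.011,.022):
    u,v=px(.027,y,.017); u=int(round(u)); v0=int(px(.033,y,.010)[1]); v1=int(px(.0255,y,.045)[1])
    print(u,v0,g[v0:v1+3,u].astype(int).tolist())
E
python3 e.py pics/w10.png
```

```text
19.65 [0.5288 0.0402 0.0374] jaw -16.04806025394908 [-0.31  0.02 -0.39] 0.0851929564939762
279 164 [171, 171, 171, 175, 157, 86, 168, 183, 63, 31, 46, 46, 53, 67, 47, 43, 54, 47, 45, 47, 45, 40, 78, 77, 73, 71, 70, 69, 69]
298 164 [167, 167, 167, 171, 155, 83, 165, 176, 82, 40, 44, 45, 60, 57, 47, 44, 46, 48, 44, 47, 47, 40, 79, 79, 78, 78, 77, 78, 78]
316 164 [160, 160, 161, 165, 142, 84, 157, 178, 82, 37, 46, 45, 65, 57, 46, 46, 46, 46, 47, 45, 46, 40, 80, 79, 77, 78, 78, 74, 61]
335 164 [164, 164, 164, 168, 149, 85, 143, 174, 81, 42, 44, 45, 70, 48, 41, 56, 46, 46, 49, 45, 46, 50, 78, 78, 76, 77, 77, 77, 77]
354 164 [164, 165, 164, 167, 174, 90, 145, 174, 114, 44, 41, 43, 83, 47, 46, 54, 47, 47, 53, 47, 44, 51, 78, 77, 76, 77, 75, 76, 77]
```

The bottom tile is now parallel (the edge slope is down to about 0.3 px). I'll repeat the deeper squeeze on the other axis.

Call:
{"op": "carry_out", "data": {"moves": [100, 0, 0, 0, 0.15, 100, 0, 0, 0, 0.15, 100, 0, 0, 0, 0.15, 100, 0, 0, 0, 0.15, 100, 0, 0, 0, 0.15, 100, 0, 0, 0, 0.15, 100, 0, 0, 0, 0.15, 100, 0, 0, 0, 0.15, 100, 0, 0, 0, 0.15, 100, 0, 0, 0, 0.15]}}

```text
clock: 20.65
position: [0.5284, 0.0403, 0.0367]
ee_rot: [-0.001, 0.171, 0.985, -0.0]
contact_force: [0.4, 0.1, 0.7]
width: 0.0856
```

Call:
{"op": "carry_out", "data": {"moves": [73, 0, 0, 0, 0.07, 73, 0, 0, 0, 0, 73, 0, 0, -1.5, 0, 73, 0, 0, -1.5, 0, 73, 0, 0, -1.5, 0, 73, 0, 0, -1, 0, 73, 0, 0, -0.7, 0, 73, 0, 0, -0.6, 0, 73, 0, 0, -0.4, 0, 73, 0, 0, 0, 0]}}

```text
clock: 21.65
position: [0.5292, 0.0402, -0.0343]
ee_rot: [-0.0, 0.14, 0.99, 0.0]
contact_force: [0.2, -0.4, 0.4]
width: 0.0623
```

Call:
{"op": "carry_out", "data": {"moves": [70, 0, 0, 0, 0, 68, 0, 0, 0, 0, 66, 0, 0, 0, 0, 64, 0, 0, 0, 0, 55, 0, 0, 0, 0, 55, 0, 0, 0, 0, 55, 0, 0, 0, 0, 55, 0, 0, 0, 0, 55, 0, 0, 0, 0, 55, 0, 0, 0, 0]}}

```text
clock: 22.65
position: [0.5301, 0.0402, -0.033]
ee_rot: [0.001, 0.14, 0.99, 0.0]
contact_force: [-1.3, 0.9, 6.7]
width: 0.0539
```

Call:
{"op": "carry_out", "data": {"moves": [65, 0, 0, 0, 0, 73, 0, 0, 0, 0, 80, 0, 0, 0, 0, 80, 0, 0, 0.5, 0, 80, 0, 0, 1.5, 0, 80, 0, 0, 2, 0, 80, 0, 0, 2, 0, 80, 0, 0, 1, 0, 100, 0, 0, 0.2, 0, 100, 0, 0, 0, 0]}}

```text
clock: 23.65
position: [0.5292, 0.0402, 0.0379]
ee_rot: [-0.0, 0.14, 0.99, 0.0]
contact_force: [-1.0, 0.0, -0.0]
width: 0.0853
```

```bash
python3 e.py pics/w11.png; cat > sides.py <<'E'
from e import *
# side edges of the top tile: gray along image rows at tool x=0.02,-0.01 (z=.045)
for x in(.02,0.):
    a=px(x,-.031,.045);b=px(x,.031,.045); v=int(round(a[1])); print("row",v,int(a[0]),g[v,int(a[0]):int(a[0])+12].astype(int).tolist(),int(b[0])-11,g[v,int(b[0])-11:int(b[0])+1].astype(int).tolist())
E
python3 sides.py pics/w12.png | tail -2
```

```text
23.7 [0.5288 0.0402 0.0374] jaw 73.9091397660908 [-1.13  0.79 -0.04] 0.08509294756677466
282 163 [170, 168, 170, 177, 97, 145, 164, 161, 158, 154, 159, 174, 61, 43, 67, 50, 38, 66, 50, 46, 49, 50, 41, 50, 49, 41, 81, 78, 78]
300 163 [172, 169, 171, 176, 94, 146, 164, 161, 158, 154, 158, 175, 57, 42, 58, 51, 44, 58, 49, 46, 50, 50, 43, 85, 49, 44, 80, 79, 77]
319 163 [172, 170, 171, 177, 93, 147, 165, 163, 158, 156, 159, 176, 55, 42, 56, 50, 44, 56, 51, 47, 49, 50, 46, 57, 49, 38, 81, 81, 78]
337 163 [173, 171, 172, 178, 95, 148, 166, 164, 160, 157, 161, 175, 83, 45, 52, 50, 45, 58, 52, 46, 51, 51, 45, 58, 50, 30, 80, 80, 78]
356 163 [174, 172, 173, 178, 97, 147, 167, 164, 161, 159, 162, 175, 86, 44, 52, 50, 45, 50, 49, 48, 50, 45, 41, 59, 49, 47, 79, 80, 78]
row 201 259 [151, 80, 87, 89, 90, 90, 90, 82, 64, 96, 134, 146] 367 [175, 141, 73, 139, 176, 169, 168, 168, 169, 169, 168, 168]
row 237 261 [82, 88, 91, 91, 92, 92, 92, 87, 74, 79, 77, 77] 365 [77, 76, 71, 89, 151, 173, 169, 167, 168, 168, 168, 168]
```

```bash
cp pics/w12_raw.png /tmp/; python3 - <<'E'
from h import *
s=manip.get_state(); q=s["ee_rot"]; M=R.from_quat([q[1],q[2],q[3],q[0]]).as_matrix(); o=np.array([.5293,.0400])
c=cam("wrist")
for n,z,v in [("plat",.010,167.2),("a_bot",.010,175.),("b_bot",.017,177.3),("c_bot",.024,180.3),("d_bot",.031,183.),("e_bot",.038,186.3),("e_top",.045,188.6)]:
    P=ray(c,[(300,v),(340,v)],z)[:,:2]-o; print(n,((P@M[:2,:2])*1000).round(1).tolist())
for z,u,v in [(.045,267.3,201),(.045,369.2,201),(.045,269.3,237),(.045,368.5,237)]:
    P=ray(c,[(u,v)],z)[:,:2]-o; print(((P@M[:2,:2])*1000).round(1))
print(s["position"])
E
```

```text
plat [[31.4, -11.6], [31.3, 12.8]]
a_bot [[26.5, -11.6], [26.5, 12.9]]
b_bot [[26.6, -11.3], [26.6, 12.4]]
c_bot [[26.5, -10.9], [26.4, 12.0]]
d_bot [[26.6, -10.6], [26.5, 11.6]]
e_bot [[26.4, -10.2], [26.4, 11.2]]
e_top [[27.0, -9.9], [26.9, 10.7]]
[[ 20.3 -27. ]]
[[20.3 26.1]]
[[  0.1 -26.8]]
[[ 0.1 26.5]]
[0.52854245 0.04025497 0.03717031]
```

All five far edges agree within about 0.3 mm and the stack is centred within about 1 mm of the base. Now over to the cover.

Call:
{"op": "carry_out", "data": {"moves": [100, 0, 0, 2, 0, 100, 0.2, -2, 2, 0, 100, 0.2, -3.5, 1.5, 0, 100, 0.2, -4, 1, 0, 100, 0.3, -4.4, 0, 0, 100, 0.3, -4.4, 0, 0, 100, 0.3, -4, 0, 0, 100, 0.2, -3, 0, 0, 100, 0.1, -1.9, 0, 0, 100, 0, 0, 0, 0]}}

```text
clock: 24.75
position: [0.5472, -0.2338, 0.1019]
ee_rot: [-0.001, 0.141, 0.99, 0.0]
contact_force: [0.1, 1.2, 0.5]
width: 0.0856
```

```bash
cat > g.py <<'E'
from m import *
hsv=cv2.cvtColor(im,cv2.COLOR_BGR2HSV)
m=((hsv[...,0]>100)&(hsv[...,0]<130)&(hsv[...,1]>130)).astype(np.uint8)
cs=max(cv2.findContours(m,0,1)[0],key=cv2.contourArea)
print("px box",cv2.boundingRect(cs),cv2.contourArea(cs), "V levels",np.percentile(hsv[...,2][m>0],[5,25,50,75,95]))
# top face = brightest blue
v=hsv[...,2]
for t in (0,np.percentile(v[m>0],40),np.percentile(v[m>0],60)):
    k=(m&(v>=t)).astype(np.uint8); k=cv2.morphologyEx(k,2,np.ones((3,3)))
    cs=max(cv2.findContours(k,0,1)[0],key=cv2.contourArea)
    print(t,cv2.minAreaRect(cs),cv2.minAreaRect(np.float32(ray(c,cs[:,0],.072)[:,:2]*1000)))
E
python3 g.py pics/w13.png
```

```text
24.8 [ 0.5469 -0.2318  0.1021] jaw 73.81300474695773 [-0.51 -0.09 -0.05] 0.08523011764912676
px box (301, 178, 25, 66) 1429.5 V levels [ 20. 112. 173. 174. 176.]
0 ((313.0, 210.5), (65.0, 24.0), 90.0) ((544.820556640625, -237.2780303955078), (15.071512222290039, 43.65559387207031), 72.89009857177734)
170.0 ((313.0, 213.5), (55.0, 20.0), 90.0) ((546.6488647460938, -237.65650939941406), (12.85291862487793, 37.265869140625), 72.97367095947266)
174.0 ((313.5, 214.5), (53.0, 19.0), 90.0) ((547.333984375, -237.4857940673828), (11.946503639221191, 35.874610900878906), 73.69895935058594)
```

```bash
sleep 0; python3 g.py pics/w14.png; python3 - <<'E'
from h import *
im=cv2.imread("pics/w14_raw.png"); g=cv2.cvtColor(im,cv2.COLOR_BGR2GRAY).astype(int); h=cv2.cvtColor(im,cv2.COLOR_BGR2HSV)
print("row212",list(zip(range(235,400,3),g[212,235:400:3].tolist(),h[212,235:400:3,1].tolist())))
print("col313",list(zip(range(140,290,3),g[140:290:3,313].tolist(),h[140:290:3,313,1].tolist())))
E
```

```text
24.85 [ 0.5468 -0.2307  0.1022] jaw 73.88390397109345 [-0.15  0.24  0.12] 0.08554007348969611
px box (298, 180, 25, 65) 1437.0 V levels [ 20.   111.   173.   174.   175.55]
0 ((310.0, 212.0), (64.0, 24.0), 90.0) ((544.9091796875, -237.3782501220703), (15.106322288513184, 43.33775329589844), 72.80851745605469)
169.0 ((310.02435302734375, 215.2939453125), (20.332744598388672, 55.31195831298828), 1.9749339818954468) ((546.979736328125, -237.82765197753906), (12.997072219848633, 37.48784255981445), 71.9889907836914)
173.0 ((310.5, 215.5), (55.0, 19.0), 90.0) ((547.2099609375, -237.47702026367188), (11.979118347167969, 37.3065299987793), 73.8490219116211)
row212 [(235, 100, 122), (238, 100, 121), (241, 99, 125), (244, 121, 131), (247, 181, 128), (250, 183, 129), (253, 92, 122), (256, 103, 129), (259, 146, 29), (262, 183, 27), (265, 183, 28), (268, 183, 26), (271, 182, 26), (274, 183, 26), (277, 182, 27), (280, 181, 27), (283, 183, 26), (286, 183, 26), (289, 193, 26), (292, 97, 26), (295, 101, 24), (298, 59, 189), (301, 84, 208), (304, 84, 209), (307, 85, 205), (310, 83, 209), (313, 83, 20
[... 570 characters left out ...]
 105, 21), (161, 94, 24), (164, 192, 27), (167, 188, 26), (170, 198, 30), (173, 192, 28), (176, 193, 28), (179, 95, 91), (182, 54, 204), (185, 55, 200), (188, 82, 209), (191, 84, 209), (194, 84, 207), (197, 85, 207), (200, 85, 208), (203, 84, 207), (206, 84, 210), (209, 84, 208), (212, 83, 208), (215, 84, 207), (218, 83, 210), (221, 84, 206), (224, 83, 210), (227, 82, 211), (230, 83, 207), (233, 83, 208), (236, 82, 214), (239, 82, 211), (242, 83, 210), (245, 208, 49), (248, 185, 27), (251, 190, 27), (254, 93, 140), (257, 99, 123), (260, 98, 123), (263, 96, 125), (266, 98, 124), (269, 97, 124), (272, 99, 123), (275, 102, 124), (278, 92, 122), (281, 101, 125), (284, 102, 124), (287, 104, 124)]
```

The grip's top face is at (310,215), about 57 × 22 px. That puts it at (0.547, -0.2375) and agrees with the roof edges. The long side lies across the jaws.

Call:
{"op": "carry_out", "data": {"moves": [55, 0, -0.3, 0, 0, 55, 0, -0.25, -1, 0, 55, 0, 0, -1.5, 0, 55, 0, 0, -1.5, 0, 55, 0, 0, -1.5, 0, 55, 0, 0, -1.2, 0, 55, 0, 0, -0.8, 0, 55, 0, 0, -0.6, 0, 55, 0, 0, -0.4, 0, 55, 0, 0, 0, 0]}}

```text
clock: 25.85
position: [0.5473, -0.2372, 0.0177]
ee_rot: [-0.0, 0.14, 0.99, 0.0]
contact_force: [-0.4, -0.1, 0.2]
width: 0.0469
```

```bash
python3 g.py pics/w15.png
```

```text
25.9 [ 0.5475 -0.2374  0.0181] jaw 73.91373384169282 [ 0.29  0.48 -0.26] 0.046845843040310364
px box (298, 217, 40, 103) 3636.0 V levels [ 31. 105. 114. 116. 201.]
0 ((317.6468200683594, 267.8975524902344), (38.18857955932617, 102.1157455444336), 0.9240452647209167) ((543.2460327148438, -237.02548217773438), (15.28434944152832, 46.26321792602539), 72.1043701171875)
114.0 ((315.8038635253906, 276.2265319824219), (33.479976654052734, 82.25457763671875), 3.012787342071533) ((546.4004516601562, -238.59808349609375), (13.706839561462402, 37.615440368652344), 71.92176055908203)
115.0 ((317.67132568359375, 270.56329345703125), (30.426517486572266, 63.40437698364258), 0.9877604246139526) ((543.7714233398438, -237.06394958496094), (12.285662651062012, 28.8837833404541), 72.18280029296875)
```

Call:
{"op": "carry_out", "data": {"moves": [45, 0, 0, 0, 0, 35, 0, 0, 0, 0, 28, 0, 0, 0, 0, 22, 0, 0, 0, 0, 10, 0, 0, 0, 0, 10, 0, 0, 0, 0, 10, 0, 0, 0, 0, 10, 0, 0, 0, 0, 10, 0, 0, 0, 0, 10, 0, 0, 0, 0], "squeeze": 60}}

```text
clock: 26.9
position: [0.5476, -0.2375, 0.0184]
ee_rot: [0.0, 0.14, 0.99, -0.0]
contact_force: [-0.3, -0.2, 4.9]
width: 0.0144
```

Call:
{"op": "carry_out", "data": {"moves": [10, 0, 0, 0.3, 0, 10, 0, 0, 0.5, 0, 10, 0, 0, 1, 0, 10, 0, 0, 1.5, 0, 10, 0, 0, 1.5, 0, 10, 0, 0, 1.2, 0, 10, 0, 0, 0.7, 0, 10, 0, 0, 0.3, 0, 10, 0, 0, 0, 0, 10, 0, 0, 0, 0]}}

```text
clock: 27.9
position: [0.5469, -0.237, 0.0874]
ee_rot: [-0.001, 0.14, 0.99, 0.0]
contact_force: [0.2, 0.4, -3.0]
width: 0.0144
```

```bash
python3 m.py pics/w16.png; python3 - <<'E'
from h import *
im=cv2.imread("pics/w16_raw.png"); h=cv2.cvtColor(im,cv2.COLOR_BGR2HSV)
m=((h[...,1]<60)&(h[...,2]>60)).astype(np.uint8); m[:, :180]=0; m[:,460:]=0
n,l,st,ce=cv2.connectedComponentsWithStats(m)
for i in range(1,n):
    if st[i,4]>300: print(st[i],ce[i].round(1))
g=cv2.cvtColor(im,cv2.COLOR_BGR2GRAY).astype(int)
for u in (270,318,366): print("col",u,list(zip(range(150,300,3),g[150:300:3,u].tolist(),h[150:300:3,u,1].tolist())))
for v in (235,): print("row",v,list(zip(range(230,410,3),g[v,230:410:3].tolist(),h[v,230:410:3,1].tolist())))
E
```

```text
27.95 [ 0.5469 -0.237   0.0873] jaw 73.91121930270666 [ 0.39 -0.2  -2.25] 0.014377975191900668
[  238   159   163   143 16114] [318.1 216.3]
col 270 [(150, 102, 121), (153, 101, 123), (156, 104, 123), (159, 110, 84), (162, 127, 25), (165, 125, 24), (168, 123, 24), (171, 124, 20), (174, 126, 27), (177, 145, 25), (180, 201, 26), (183, 204, 25), (186, 206, 25), (189, 204, 27), (192, 197, 26), (195, 194, 25), (198, 206, 28), (201, 209, 24), (204, 207, 27), (207, 202, 27), (210, 205, 26), (213, 206, 25), (216, 204, 26), (219, 205, 28), (222, 203, 27), (225, 199, 25), (228, 203, 25), (231, 202, 29), (234, 200, 26), (237, 200, 26), (240, 202, 27), (243, 206, 26), (246, 206, 26), (249, 199, 26), (252, 144, 26), (255, 107, 23), (258, 114, 26), (261, 32, 30), (264, 38, 26), (267, 43, 23), (270, 37, 20), (273, 67, 11), (276, 34, 22), (279, 29, 46), (282, 33, 8), (285, 32, 15), (288, 37, 26), (291, 34, 22), (294, 33, 15), (297, 34, 21)]
col 318 [(150, 98, 118), (153, 97, 123), (156, 99, 123), (159, 100, 137), (162, 94, 19), (165, 128, 27), (168, 126, 27), (171, 122, 24), (174, 125, 22), (177, 15
[... 1718 characters left out ...]
201, 27), (281, 201, 28), (284, 202, 26), (287, 172, 28), (290, 110, 25), (293, 111, 26), (296, 111, 24), (299, 79, 54), (302, 81, 208), (305, 86, 212), (308, 86, 212), (311, 87, 210), (314, 86, 212), (317, 87, 211), (320, 87, 209), (323, 88, 208), (326, 86, 211), (329, 87, 209), (332, 89, 206), (335, 88, 211), (338, 128, 30), (341, 204, 30), (344, 203, 28), (347, 203, 28), (350, 202, 28), (353, 203, 29), (356, 202, 28), (359, 203, 29), (362, 202, 29), (365, 202, 29), (368, 203, 28), (371, 203, 27), (374, 202, 26), (377, 202, 23), (380, 202, 26), (383, 202, 27), (386, 202, 27), (389, 200, 27), (392, 201, 27), (395, 198, 16), (398, 188, 130), (401, 193, 126), (404, 190, 126), (407, 189, 126)]
```

```bash
python3 - <<'E'
from h import *
K,d,_,_=cam("wrist"); H=manip.camera_info("wrist")["hand_eye"]
def tool(uv,z):  # z in tool coords
    p=cv2.undistortPoints(np.float64([[uv]]),K,d)[0,0]; v=H[:3,:3]@[p[0],p[1],1]; o=H[:3,3]
    return ((o+v*(z-o[2])/v[2])*1000).round(1)
zr=.0873
for lift in(.069,.070):
  for n,uv,z in [("far",(270,177.2),.048),("far",(366,176.6),.048),("L",(240.7,235),.048),("R",(396.8,235),.048),("rimfar",(270,160.5),0),("rimfar",(366,161),0),("grip far top",(318,233),.072)]:
    print(lift,n,tool(uv,zr-(lift+z)))
E
```

```text
0.069 far [ 37.2 -22.1 -29.7]
0.069 far [ 37.4  20.8 -29.7]
0.069 L [  9.4 -37.  -29.7]
0.069 R [  9.3  36.4 -29.7]
0.069 rimfar [ 36.3 -28.4  18.3]
0.069 rimfar [35.9 27.2 18.3]
0.069 grip far top [ 20.1  -0.6 -53.7]
0.07 far [ 37.4 -21.9 -30.7]
0.07 far [ 37.6  20.6 -30.7]
0.07 L [  9.8 -36.8 -30.7]
0.07 R [  9.7  36.2 -30.7]
0.07 rimfar [ 36.4 -28.3  17.3]
0.07 rimfar [36.1 27.1 17.3]
0.07 grip far top [ 20.5  -0.6 -54.7]
```

The cover is centred under the tool within 0.3 mm, square and level. Carrying it over the stack.

Call:
{"op": "carry_out", "data": {"moves": [10, -0.1, 1, 0.5, 0, 10, -0.2, 2.5, 0.5, 0, 10, -0.2, 3.6, 0, 0, 10, -0.3, 4.1, 0, 0, 10, -0.3, 4.5, 0, 0, 10, -0.2, 4, 0, 0, 10, -0.2, 3.5, 0, 0, 10, -0.2, 2.5, 0, 0, 10, -0.1, 1.5, 0, 0, 10, 0, 0.5, 0, 0]}}

```text
clock: 28.95
position: [0.5289, 0.0413, 0.0981]
ee_rot: [-0.0, 0.139, 0.99, 0.0]
contact_force: [0.4, -0.2, -1.4]
width: 0.0139
```

```bash
python3 m.py pics/w17.png; python3 m.py pics/w18.png; python3 - <<'E'
from h import *
im=cv2.imread("pics/w18_raw.png"); h=cv2.cvtColor(im,cv2.COLOR_BGR2HSV);g=cv2.cvtColor(im,cv2.COLOR_BGR2GRAY).astype(int)
c=cam("wrist"); print("base corners exp",proj(c,[np.r_[np.array([.5293,.04])+R.from_euler('z',73.85,degrees=True).as_matrix()[:2,:2]@[a,b],.006] for a,b in((.045,.045),(-.045,.045),(-.045,-.045),(.045,-.045))]).round(1))
for u in (270,318,366): print("col",u,list(zip(range(90,190,2),g[90:190:2,u].tolist(),h[90:190:2,u,1].tolist())))
E
```

```text
29.0 [0.5292 0.041  0.0981] jaw 73.9982798537027 [-0.72  0.41 -1.94] 0.014258976862198526
29.05 [0.5294 0.0399 0.0981] jaw 73.96926266710686 [-0.24  0.2  -1.34] 0.014234997065855133
base corners exp [[377.  132.7]
 [261.2 132.5]
 [265.9 239.9]
 [371.8 240. ]]
col 270 [(90, 161, 134), (92, 164, 132), (94, 166, 132), (96, 168, 132), (98, 166, 132), (100, 165, 132), (102, 159, 133), (104, 153, 129), (106, 148, 132), (108, 150, 131), (110, 151, 131), (112, 151, 132), (114, 152, 131), (116, 152, 131), (118, 152, 132), (120, 151, 130), (122, 146, 130), (124, 140, 131), (126, 138, 131), (128, 138, 133), (130, 140, 130), (132, 119, 121), (134, 168, 22), (136, 167, 27), (138, 170, 27), (140, 166, 28), (142, 163, 27), (144, 164, 27), (146, 163, 29), (148, 170, 27), (150, 168, 26), (152, 167, 27), (154, 169, 26), (156, 168, 25), (158, 174, 26), (160, 107, 25), (162, 104, 31), (164, 106, 23), (166, 106, 23), (168, 101, 27), (170, 101, 27), (172, 103, 26), (174, 105, 28), (176, 135, 26), (178, 162, 27), (180, 166, 25), (182, 167, 27), (184, 169, 26), (186, 170, 29), (188, 168, 26)]
col 318 [(90, 
[... 935 characters left out ...]
104, 148, 131), (106, 149, 132), (108, 150, 133), (110, 150, 131), (112, 148, 133), (114, 152, 131), (116, 156, 131), (118, 159, 133), (120, 166, 131), (122, 171, 132), (124, 167, 132), (126, 165, 131), (128, 162, 133), (130, 161, 133), (132, 145, 133), (134, 161, 16), (136, 171, 25), (138, 176, 25), (140, 175, 27), (142, 174, 26), (144, 171, 26), (146, 169, 28), (148, 175, 28), (150, 175, 28), (152, 170, 28), (154, 173, 26), (156, 172, 26), (158, 176, 28), (160, 146, 25), (162, 99, 27), (164, 101, 29), (166, 104, 24), (168, 105, 28), (170, 102, 20), (172, 101, 29), (174, 102, 24), (176, 101, 22), (178, 111, 27), (180, 165, 27), (182, 168, 27), (184, 170, 26), (186, 172, 27), (188, 172, 24)]
```

The base's far edge is at row 133, where I predicted 132.6. Lowering to just above the flange.

Call:
{"op": "carry_out", "data": {"moves": [10, 0, 0, -1, 0, 10, 0, 0, -1.2, 0, 10, 0, 0, -1.2, 0, 10, 0, 0, -1, 0, 10, 0, 0, -0.8, 0, 10, 0, 0, -0.6, 0, 10, 0, 0, -0.5, 0, 10, 0, 0, -0.3, 0, 10, 0, 0, -0.2, 0, 10, 0, 0, 0, 0]}}

```text
clock: 30.05
position: [0.5294, 0.0398, 0.03]
ee_rot: [0.0, 0.14, 0.99, 0.0]
contact_force: [0.1, -0.5, -1.9]
width: 0.0143
```

Call:
{"op": "carry_out", "data": {"moves": [10, 0, 0, -0.1, 0, 10, 0, 0, -0.1, 0, 10, 0, 0, -0.1, 0, 10, 0, 0, -0.1, 0, 10, 0, 0, -0.1, 0, 10, 0, 0, -0.1, 0, 10, 0, 0, -0.05, 0, 10, 0, 0, 0, 0, 10, 0, 0, 0, 0, 10, 0, 0, 0, 0]}}

```text
clock: 31.05
position: [0.5294, 0.0396, 0.0244]
ee_rot: [0.0, 0.14, 0.99, -0.0]
contact_force: [-2.6, 0.2, 6.8]
width: 0.0145
```

Contact at z = 0.0244, against 0.0242 expected for a rim on the flange. I'll open gently and lift straight off.

Call:
{"op": "carry_out", "data": {"moves": [18, 0, 0, 0, 0, 24, 0, 0, 0, 0, 32, 0, 0, 0, 0, 42, 0, 0, 0, 0, 50, 0, 0, 0, 0, 50, 0, 0, 1, 0, 50, 0, 0, 2, 0, 50, 0, 0, 3, 0, 50, 0, 0, 3, 0, 50, 0, 0, 0, 0]}}

```text
clock: 32.05
position: [0.533, 0.0396, 0.1184]
ee_rot: [0.005, 0.14, 0.99, 0.0]
contact_force: [0.4, 0.7, 0.2]
width: 0.0427
```

```bash
python3 m.py pics/w19.png; python3 g.py pics/w20.png|tail -3;  python3 - <<'E'
from h import *
im=cv2.imread("pics/w20_raw.png"); h=cv2.cvtColor(im,cv2.COLOR_BGR2HSV);g=cv2.cvtColor(im,cv2.COLOR_BGR2GRAY).astype(int)
c=cam("wrist"); A=R.from_euler('z',73.85,degrees=True).as_matrix()[:2,:2]; sq=((1,1),(-1,1),(-1,-1),(1,-1))
P=lambda r,z:proj(c,[np.r_[np.array([.5293,.04])+A@[a*r,b*r],z] for a,b in sq]).round(1).tolist()
print("exp base",P(.045,.006)); print("exp rim",P(.037,.006)); print("exp roof",P(.037,.054)); print("roof if high",P(.037,.058))
for u in (280,350): print("col",u,list(zip(range(110,190,2),g[110:190:2,u].tolist())))
v=int(np.mean([p[1] for p in P(.037,.054)])); print("row",v,list(zip(range(235,270,2),g[v,235:270:2].tolist())),list(zip(range(360,400,2),g[v,360:400:2].tolist())))
E
```

```text
32.1 [0.5314 0.0397 0.1163] jaw 73.91309782218536 [ 0.01 -0.53 -0.76] 0.042289179759614756
0 ((316.9999694824219, 201.99998474121094), (21.999996185302734, 61.99999237060547), 0.0) ((528.7158813476562, 39.103675842285156), (15.283136367797852, 43.96009826660156), 73.8219223022461)
149.0 ((317.5, 205.0), (54.0, 19.0), 90.0) ((530.738037109375, 38.925743103027344), (12.803466796875, 38.57243347167969), 74.2833480834961)
152.0 ((319.0, 206.0), (52.0, 16.0), 90.0) ((531.6593017578125, 39.64984130859375), (10.653752326965332, 37.11612319946289), 73.83940124511719)
exp base [[373.6, 129.7], [264.1, 129.7], [268.5, 231.8], [369.1, 231.8]]
exp rim [[363.5, 139.5], [274.2, 139.4], [277.1, 223.4], [360.5, 223.4]]
exp roof [[372.2, 147.6], [265.9, 147.6], [270.0, 245.6], [367.9, 245.6]]
roof if high [[373.1, 148.5], [265.0, 148.4], [269.3, 247.8], [368.6, 247.8]]
col 280 [(110, 151), (112, 152), (114, 145), (116, 140), (118, 138), (120, 138), (122, 136), (124, 141), (126, 133), (128, 159), (130, 164), (132, 168), (134, 164), (136, 166), (138, 118), (140, 102), (142, 101), (144, 100), (146, 159)
[... 503 characters left out ...]
150, 171), (152, 174), (154, 169), (156, 166), (158, 163), (160, 172), (162, 175), (164, 171), (166, 167), (168, 171), (170, 172), (172, 170), (174, 170), (176, 168), (178, 165), (180, 173), (182, 165), (184, 166), (186, 164), (188, 165)]
row 196 [(235, 157), (237, 154), (239, 154), (241, 153), (243, 151), (245, 149), (247, 147), (249, 146), (251, 149), (253, 149), (255, 151), (257, 156), (259, 69), (261, 82), (263, 81), (265, 77), (267, 126), (269, 168)] [(360, 167), (362, 169), (364, 168), (366, 169), (368, 160), (370, 148), (372, 150), (374, 147), (376, 146), (378, 144), (380, 144), (382, 145), (384, 145), (386, 143), (388, 145), (390, 147), (392, 149), (394, 150), (396, 153), (398, 154)]
```

Relative to the predictions, the base edge, rim and roof edges all share one offset of about 2 px (camera sway). So the cover sits at flange height, level and centred. Handing in.

```bash
python3 -c "
from rig import manip
print(manip.sign_off(), manip.get_state()['clock'])"
```

```text
the job is handed in; nothing more can be done
the job is handed in; nothing more can be done
```

I laid the loose tile on the stack, squeezed the stack flush from both pairs of sides, and set the cover down over it. I then let go and handed the job in at about 32 s. It reported no verdict.

**Last checks:**
- **Tiles:** after the final squeeze, all five far edges in view agreed within about 0.3 mm. The stack was within about 1.5 mm of the base centre. I could not check the tiles again once the cover was on.
- **Cover:** it made contact at 24.4 mm tool height, against about 24.2 mm expected for the rim on the flange. The final picture showed base, rim and roof edges sharing one 1.5–2 px shift, so it looks level and centred.
- **Other toys and dish:** the paths stayed clear of them, but I did not measure them again at the end.

**What failed or disagreed:**
- **Fingertip height:** the fingertips sat about 40 mm above the reported TCP. My first two attempts to grip the loose tile closed on air until I corrected for this.
- **First squeezes:** these left the bottom tile about 2.6° askew. I repeated both squeezes lower down, which straightened it.
- **Base centre:** separate readings differed by up to about 2 mm.

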